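Take the combination lock off the medicine box

ROBOT

A 6-joint arm with a two-finger parallel gripper is mounted at the origin on a cart in front of the work surface, level with it; the furniture and walls round the work are solid. World frame = base frame: x ahead of the robot, y to its left, z up, the work surface at z = 0. Lengths are in mm, angles in degrees, forces in N, time in s.
With the tool pointing down it reaches from about 300 to 850 mm from the base axis. Payload 4.2 kg.
Tool frame: the origin (TCP) lies between the finger pads; the fingertips stand 22 mm ahead of it and the grasp point (between the pads) lies 3 mm ahead of it (env.finger_overhang is the distance from the TCP to the fingertips, in mm); z points along the fingers, y is the line along which they close (so a half turn about z gives the same grasp; the last joint's range is limited). The gripper opens to 91 mm and grips with 3 to 60 N. Pads are 32 mm wide; open, the fingers measure 118 mm over their backs; the gripper's body (76 mm by 178 mm) begins 60 mm behind the grasp point.
Start: joints at [71.677, 18.312, 89.639, -0, 72.044, -1.146], TCP at [169.816, 549.366, 235.976] pointing down, gripper open.
Joint ranges: [-177.97, 177.97], [-48.28, 115.42], [12.27, 149.76], [-77.06, 257.06], [2.81, 150.46], [-146.56, 146.56]. Speed limits (degrees/s): [147.25, 147.25, 180, 180, 180, 180].

INTERFACE

Orientations are given as [roll, pitch, yaw] about the fixed x, y, z axes, in that order (R = Rz(yaw) Ry(pitch) Rx(roll)).
In Python, from workcell import state, cams, ticket, look_for, outline_of, env gives the robot as it stands.
- The arm moves only by the tool servo_tool, never from a script. Its argument "steps" is a list of rows, each a list of 3 entries, a list of its own where there are three numbers: the closure in counts, from 0 (fully open) to 255 (shut), then the shift along the tool's x, y, z in mm, then the turn, a rotation vector about the tool's x, y, z in rad. A call has exactly 10 rows; each row shifts and turns the commanded pose from where the row before left it, along the tool's axes as they then stand; what a row does not reach is not made up. A row lasts 1/10 s, in which the tool goes at most 50 mm and 8.59 degrees, less where a joint would pass 70% of its speed; a pose out of reach is approached as far as the arm can. A call with a gripper value outside its range is refused whole. The fingers move at their own pace and stop on an object; "squeeze" is the grip in N (left out, the last holds). Time passes only in rows, so rows that do not move let the fingers close, or fill a call up. It gives the time, the measured TCP pose, the force, the opening and the grip force at its end, in the units of the state.
- state(): the state, without advancing time (a new reading comes with each control period).
- cams.grab_frame(name): name is "side" or "top"; returns a dict with "color" (400x640x3 uint8, red, green, blue), "z_map" (400x640 float32, mm along the optical axis (not along the pixel's ray), 0 where there is no reading), "fovy" (degrees; the focal length in pixels is half the picture's height over the tangent of half this angle, whatever the lens; pixels are square), "cx", "cy" (the principal point, pixels), "eye" and "rotation" of the camera in the world. Camera axes: x right, y up, looking along -z (the intrinsics and any distortion apply to the point x, -y, -z); pixel columns grow to the right and rows downward; lengths in mm; the calibration is good to about 2 mm. A picture is of the moment at which its call begins.
- ticket.job_done(): hands the job in; it is judged then, once.
Trained networks look in a picture, given as the dict that the camera call returned (one of the last four; its "shot" number tells which), for a name from the list of things; names that differ only in an ending like _2 or _b are one class to them, and where a whole thing is asked for, a point or a joint stands for the part that bears it (a point fixed in the world has none). Each returns a list of dicts, best first, with "confidence" (0 to 1); they miss things now and then, are a little off and sometimes report something else, mostly with a low value. They report only what shows in the picture. A call takes as long as a camera call. They do not tell look-alikes from the thing itself.
- look_for(picture, thing): "at" ([column, row] in pixels, amid what is visible of it).
- outline_of(picture, thing): "pixels" (400x640 bool, what is visible of it) and "at" ([column, row] in pixels, amid what is visible of it).
The state is a dict: "time_s": time; "qpos": joint angles; "qvel": joint speeds; "effort": joint torques, N m; "ee_pos": TCP position; "ee_rot": TCP orientation; "force": force on the tool from outside, world axes, zero at the start; "torque": the same for the moment, N m; "gripper_width": finger opening in mm; "gripper_force": force on a finger pad.
Only numpy, scipy, OpenCV 4.12 (cv2) and the standard library are available. Lean on these libraries where they do the work, as an engineer would, in place of code of your own. Each camera call takes 0.05 s, during which the arm holds its last target. There are 200 camera calls.

TASK

Unlock the combination padlock on the medicine box: turn its dial until the white pointer clicks in at the red dot, then pull the shackle straight out, away from the lock's case, until it is fully open. Then lift the open lock clear of the box and finish while holding it up, still and with its dial facing up, at least a hand's width (10 cm) higher than it lay; do not put it down or let go. Leave the mug, the lemon, the tin and the dropper bottle where they stand.

Things in the scene. Friction and masses are not known exactly. Their poses are not given: they have to be found in the camera images.
- lock_center (a point): centre of the padlock's brass case, 56 x 56 x 28 mm (whole lock about 0.25 kg), lying on its back on the hasp, dial up. z points up out of the dial face, -x to the shackle. It starts in a steel seat, 1.8 mm clear all round, rim 7 mm high, which takes the reaction of turning and pulling; the case's underside is then 80 mm above the worktop
- med_box: fixed blue box with white lid, 156 x 186 x 70 mm, origin under its centre, the lock 12 mm from it towards +x. Its hasp plate is 10 mm thick. A fixed steel hook, 10 mm wide, stands inside the shackle loop and reaches over the loop's end, its top level with the case's top: only with the shackle fully out can the lock be lifted off, straight up
- dial_knob (a point): on the dial's axis, half-way up its black bar knob (38 mm long, 12 wide, 18 high, upright flat sides); turns with the dial. 28 mm above lock_center, 14 mm above the case's top; under the bar (9 mm below this point) is the dial's disc, 45 mm across. The bar lies along this point's x; its -x end has the white pointer line
- lock_dial (a joint): dial angle, rad: 0 with the white pointer at the red dot (on the case's top, at the shackle's side), growing anticlockwise seen from above. Starts 2 to 4 clicks away (1.05 to 2.09), so turn clockwise; stops at -0.4 and 2.7. Clicks into a notch every 0.524 rad (30 degrees), one at 0; each click takes about 0.1 N m. The shackle is free only within about 0.2 rad of 0
- shackle_grip (a point): midway between the legs of the steel U shackle at the bars' centre height (24 mm above the lid), 17 mm outside the case's front when closed; moves with the shackle, axes as lock_center. Bars 8 mm thick; legs along x, 42 mm over all, 26 mm clear. The loop's end is 25 mm from here towards -x. Both legs can be gripped together from outside, from above
- lock_shackle (a joint): how far the shackle is drawn out of the case, m: 0 closed, 0.024 fully open (stop). Slides along lock_center's -x with about 2 N of friction and stays where it is left; while locked it moves less than 2 mm
- mug: small white mug with yellow dots, 63x88x54 mm; a bystander to leave alone; origin at the centre of its underside
- lemon: lemon, 71x53x54 mm; a bystander to leave alone; origin at the centre of its underside
- tin: food tin with dark blue label, 57 mm across, 72 mm high; a bystander to leave alone; origin at the centre of its underside
- dropper: brown dropper bottle, 33 mm across, 102 mm high; a bystander to leave alone; origin at the centre of its underside
There are look-alikes about, which are no part of the job. Leave any pink look-alike of the part that bears lock_center alone.

How it is judged:
By the outcome, as a careful person would: the job done as asked, in the order asked, and still so for the second after the job is handed in, while the arm keeps its last pose, push and grip.
It also fails if it takes over 45 s, if anything falls off the work surface, if the arm or the gripper's body presses on something with over 40 N, if the wrist force passes 120 N, or if a joint passes its speed limit or range.

## Working session

There is one attempt and no reset: what is moved stays moved. The work goes in short steps, Python scripts to look and compute and a tool call to move; the robot and the scene stay as the last step left them, time stands still between calls to the robot, and variables do not carry over. Pictures are saved under pics/ and viewed, at most 10 in all, crops included, and the job is handed in when it is done.

Besides the shell and the picture viewer there is one more tool, called after ">>>" by a JSON object that holds its "name" and its "arguments", one argument or row to a line. servo_tool: Moves the arm, as the interface text tells. Its arguments: {"type":"object","properties":{"steps":{"type":"array","items":{"type":"array"}},"squeeze":{"type":"number"}},"required":["steps"]}

```bash
ls; mkdir -p pics; cat > h.py <<'E'
import numpy as np, cv2
from workcell import state, cams, ticket, look_for, outline_of, env
def world(f,u,v,z=None,Z=None):
    # z: depth ; Z: intersect world plane height
    fl=200/np.tan(np.radians(f["fovy"])/2)
    d=np.array([(u-f["cx"])/fl,-(v-f["cy"])/fl,-1.0])
    R=np.array(f["rotation"]).reshape(3,3); e=np.array(f["eye"])
    w=R@d
    if Z is not None: return e+w*(Z-e[2])/w[2]
    return e+w*z
def cloud(f):
    v,u=np.mgrid[0:400,0:640]
    fl=200/np.tan(np.radians(f["fovy"])/2)
    d=np.stack([(u-f["cx"])/fl,-(v-f["cy"])/fl,-np.ones(u.shape)],-1)*f["z_map"][...,None]
    P=d@np.array(f["rotation"]).reshape(3,3).T+np.array(f["eye"]); P[f["z_map"]<=0]=np.nan
    return P
def save(f,n): cv2.imwrite("pics/"+n,f["color"][...,::-1])
E
python3 - <<'E'
from h import *
print(state())
for n in("top","side"):
    f=cams.grab_frame(n); save(f,n+"0.png")
    print(n,{k:f[k] for k in f if k not in("color","z_map")})
    P=cloud(f)
    for t in("lock_center","dial_knob","shackle_grip","med_box","mug","lemon","tin","dropper"):
        for r in look_for(f,t)[:4]:
            u,v=map(int,map(round,r["at"])); print(t,round(r["confidence"],2),u,v,P[v,u].round(0))
E
```

```text
pics
{'time_s': 0.0, 'qpos': array([ 7.16762570e+01,  1.83515286e+01,  8.97043760e+01,  3.09232384e-04,
        7.20418226e+01, -1.14589537e+00]), 'qvel': array([-0.03025194, -0.02436234,  0.15940598, -0.03711277,  0.05199754,
        0.0711573 ]), 'effort': array([-4.22339299e-04, -4.12471390e+01, -2.31973439e+01,  7.26166950e-02,
        4.57319291e-02, -1.59262668e-04]), 'ee_pos': array([169.67896772, 548.93388158, 235.13510933]), 'ee_rot': array([-1.79902298e+02, -2.24832227e-03,  1.62822055e+02]), 'force': array([-0.33661865,  0.20158525, -0.00078068]), 'torque': array([0.0332619 , 0.04191673, 0.01410839]), 'gripper_force': 0.0, 'gripper_width': 91.34022621986084}
top {'fovy': 57.73380805322217, 'cx': 317.150087073197, 'cy': 201.67381731959165, 'eye': array([ 350.27945893,   -7.96431135, 1113.00176645]), 'rotation': array([ 10.39566843,  -0.80935528, -89.60028392]), 'shot': 1}Traceback (most recent call last):
  File "<stdin>", line 6, in <module>
  File "h.py", line 15, in cloud
    P=d@np.array(f["rotation"]).reshape(3,3).T+np.array(f["eye"]); P[f["z_map"]<=0]=np.nan
        ~~~~~~~~~~~~~~~~~~~~~~~~~~~~~~~^^^^^
ValueError: cannot reshape array of size 3 into shape (3,3)
```

```bash
sed -i 's/^import numpy.*/&\nfrom scipy.spatial.transform import Rotation as Ro/; s/np.array(f\["rotation"\]).reshape(3,3)/Ro.from_euler("xyz",f["rotation"],degrees=True).as_matrix()/' h.py
python3 - <<'E'
from h import *
for n in("top","side"):
    f=cams.grab_frame(n); save(f,n+"0.png")
    print(n,{k:f[k] for k in f if k not in("color","z_map")})
    P=cloud(f)
    for t in("lock_center","dial_knob","shackle_grip","med_box","mug","lemon","tin","dropper"):
        for r in look_for(f,t)[:4]:
            u,v=map(int,map(round,r["at"])); print(t,round(r["confidence"],2),u,v,P[v,u].round(0))
E
```

```text
top {'fovy': 57.73380805322217, 'cx': 317.150087073197, 'cy': 201.67381731959165, 'eye': array([ 350.27945893,   -7.96431135, 1113.00176645]), 'rotation': array([ 10.39566843,  -0.80935528, -89.60028392]), 'shot': 2}
lock_center 0.71 429 189 [ 591. -364.   33.]
lock_center 0.64 372 209 [ 515. -175.  110.]
lock_center 0.39 372 214 [ 504. -178.   89.]
lock_center 0.39 260 226 [471. 146.  51.]
dial_knob 0.52 372 202 [ 531. -172.  132.]
dial_knob 0.49 432 179 [ 618. -368.   54.]
shackle_grip 0.42 370 223 [ 479. -174.   77.]
med_box 0.83 372 216 [ 495. -175.  108.]
mug 0.62 204 237 [441. 320.   7.]
lemon 0.62 258 226 [471. 152.  50.]
tin 0.63 465 221 [ 489. -452.   70.]
dropper 0.48 166 234 [444. 410.  71.]
side {'fovy': 52.36044839817228, 'cx': 316.82425048429803, 'cy': 198.91200886261637, 'eye': array([ 480.65998328, 1375.57635942,  694.351087  ]), 'rotation': array([  67.03919786,   -1.34544836, -177.98251101]), 'shot': 3}
lock_center 0.58 315 186 [ 528. -151.  104.]
lock_center 0.53 295 185 [ 625. -349.   29.]
lock_center 0.4 326 171 [ 487. -444.   68.]
dial_knob 0.36 314 181 [ 532. -144.  128.]
med_box 0.81 317 201 [517. -83.  68.]
med_box 0.55 313 185 [ 536. -148.  109.]
mug 0.74 339 259 [435. 288.  35.]
mug 0.19 312 182 [ 541. -167.  114.]
lemon 0.75 328 237 [470. 176.  50.]
tin 0.53 324 175 [ 496. -445.   47.]
dropper 0.88 337 280 [444. 437.  58.]
```

View pics/top0.png

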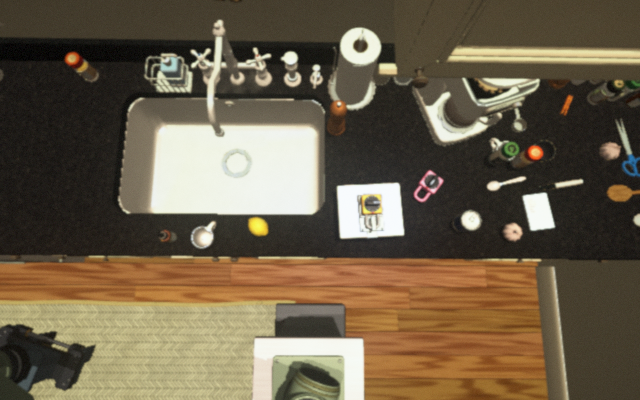

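View pics/side0.png

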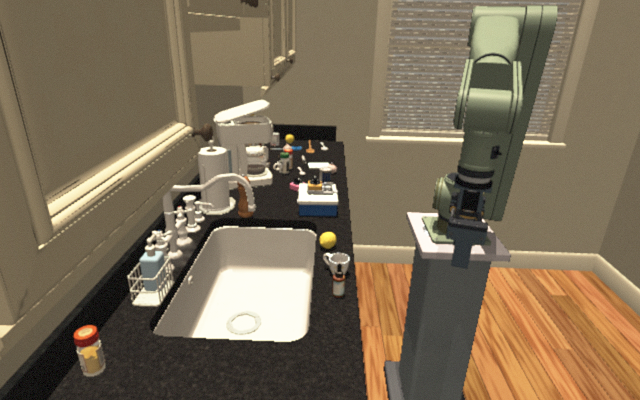

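```bash
python3 - <<'E'
from h import *
f=cams.grab_frame("top"); P=cloud(f)
c=f["color"][170:255,325:450,::-1]; cv2.imwrite("pics/crop.png",cv2.resize(c,None,fx=6,fy=6,interpolation=cv2.INTER_CUBIC))
def rect(m,n):
    m=cv2.morphologyEx(m.astype(np.uint8),cv2.MORPH_OPEN,np.ones((2,2)))
    p=P[m>0]; r=cv2.minAreaRect(p[:,:2].astype(np.float32)); print(n,len(p),r,np.median(p,0).round(1))
roi=np.zeros((400,640),bool); roi[170:250,325:410]=1
z=P[...,2]
hsv=cv2.cvtColor(f["color"],cv2.COLOR_RGB2HSV)
rect(roi&(z>58),"box")
br=roi&(hsv[...,0]>10)&(hsv[...,0]<32)&(hsv[...,1]>110)&(hsv[...,2]>80)&(z>95)
rect(br,"brass"); 
rect(roi&(z>122),"knob")
rect(roi&(z>100)&(z<140),"top")
print(np.round(z[186:222,354:390:2]).astype(int))
E
```

```text
box 3338 ((523.8876342773438, -188.88438415527344), (151.5544891357422, 206.78213500976562), 6.293356895446777) [nan nan nan]
brass 112 ((526.3887939453125, -176.74566650390625), (50.93903350830078, 55.23789978027344), 5.056691646575928) [nan nan nan]
knob 67 ((529.9813842773438, -181.38290405273438), (9.942092895507812, 41.93321990966797), 3.804018974304199) [ 528.5 -179.8  129.2]
top 438 ((505.7538757324219, -193.10702514648438), (84.99113464355469, 72.84349822998047), 27.365154266357422) [nan nan nan]
[[                  70                   69                   70
                    67                   69                   70
                    71                   71                   70
                    68                   69                   70
                    70                   71                   71
                    71                   67                   70]
 [                  70                   69                   72
                    69                   66                   71
                    69                   68                   67
    
[... 12847 characters left out ...]
       96                   79                   77
                   106                  107                   83
                    92                   79                   80
                    72                   73                   66]
 [                  70                   69                   68
                    82                   78                   82
                   101                   75                   80
                   102                  111                   78
                    97                   82                   82
                    67                   71                   69]]<stdin>:15: RuntimeWarning: invalid value encountered in cast
```

View pics/crop.png

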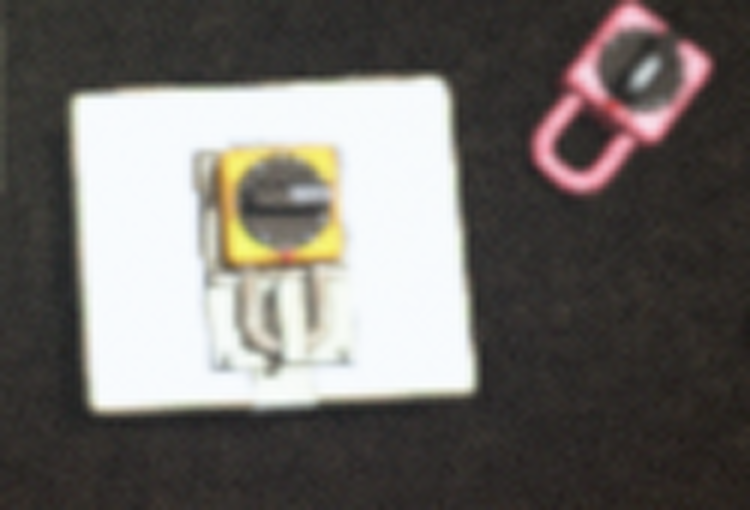

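```bash
python3 - <<'E'
from h import *
f=cams.grab_frame("top")
def q(pts,Z,n):
    W=np.array([world(f,325+(u+.5)/6-.5,170+(v+.5)/6-.5,Z=Z)[:2] for u,v in pts]); print(n,W.round(1).tolist(),W.mean(0).round(1))
    for i in range(len(W)):
        d=W[(i+1)%len(W)]-W[i]; print("  len %.1f ang %.1f"%(np.hypot(*d),np.degrees(np.arctan2(d[1],d[0]))))
q([(72,92),(449,77),(475,395),(92,411)],70,"lid")
q([(222,149),(338,147),(345,263),(224,266)],108,"case")
q([(243,206),(332,193)],131,"knob")
q([(288,256)],108,"dot")
# knob orientation from depth
P=cloud(f);m=np.zeros((400,640),bool);m[190:216,358:385]=1;m&=P[...,2]>123
p=P[m][:,:2];r=cv2.minAreaRect(p.astype(np.float32));print(r,p.mean(0),len(p));w,V=np.linalg.eigh(np.cov(p.T));print(V[:,1],np.sqrt(w))
m2=np.zeros((400,640),bool);m2[190:222,350:392]=1;m2&=(P[...,2]>100)
p=P[m2][:,:2];r=cv2.minAreaRect(p.astype(np.float32));print(r,p.mean(0))
g=cams.grab_frame("side");P=cloud(g);m=np.zeros((400,640),bool);m[165:205,295:335]=1
for a,b in((100,145),(123,140)):
    mm=m&(P[...,2]>a)&(P[...,2]<b)&(P[...,0]>480)&(P[...,0]<580)&(P[...,1]<-100)&(P[...,1]>-260);p=P[mm];print(len(p),p.mean(0),cv2.minAreaRect(p[:,:2].astype(np.float32)))
E
```

```text
lid [[592.6, -78.4], [602.1, -264.6], [445.2, -271.8], [436.0, -87.5]] [ 519.  -175.6]
  len 186.5 ang -87.1
  len 157.0 ang -177.4
  len 184.5 ang 92.9
  len 156.8 ang 3.3
case [[556.9, -146.6], [558.4, -201.5], [503.0, -203.4], [501.1, -146.7]] [ 529.8 -174.5]
  len 54.9 ang -88.4
  len 55.4 ang -178.0
  len 56.8 ang 92.0
  len 55.8 ang 0.1
knob [[525.5, -152.7], [532.0, -193.8]] [ 528.8 -173.2]
  len 41.6 ang -81.1
  len 41.6 ang 98.9
dot [[506.1, -176.7]] [ 506.1 -176.7]
  len 0.0 ang 0.0
((531.76318359375, -176.06350708007812), (12.118103981018066, 36.92431640625), 2.347060203552246) [ 531.30142005 -175.98888954] 67
[-0.03158515  0.99950106] [ 3.84411913 10.88950544]
((520.3803100585938, -176.14247131347656), (78.07948303222656, 56.86145782470703), 0.17716512084007263) [ 527.58334321 -174.2111278 ]
138 [ 524.85125948 -161.08715201  112.81413276] ((520.564208984375, -165.4767608642578), (57.65058135986328, 79.7658462524414), 85.18452453613281)
18 [ 532.3974041  -164.58436136  131.18158165] ((532.793212890625, -166.36312866210938), (11.923101425170898, 29.873228073120117), 11.480758666992188)
```

Candidates: the brass lock on the box at (372,204) and the pink padlock at (429,186). I choose the brass one: it is on the box, its red dot is on the shackle side, and its pointer faces right, which is about +90° (3 clicks). The lid corners give a box centre of (519,-175.6) and a yaw of 2.9°. That puts the lock at (531,-175), and the depth of the knob agrees. I'm moving above it.

>>> {"name": "servo_tool", "arguments": {
  "steps": [
    [0,[-28,-29.2,0],[0,0,0]],
    [0,[-28,-29.2,0],[0,0,0]],
    [0,[-28,-29.2,0],[0,0,0]],
    [0,[-28,-29.2,0],[0,0,0]],
    [0,[-28,-29.2,0],[0,0,0]],
    [0,[-28,-29.2,0],[0,0,0]],
    [0,[-28,-29.2,0],[0,0,0]],
    [0,[-28,-29.2,0],[0,0,0]],
    [0,[-28,-29.2,0],[0,0,0]],
    [0,[-28,-29.2,0],[0,0,0]]
  ],
  "squeeze": 30
}}

```text
time_s: 2.1
ee_pos: [351.6, 186.2, 236.2]
ee_rot: [180.0, 0.0, 162.8]
force: [1.3, 1.7, 0.0]
gripper_width: 91.0
gripper_force: 0.0
```

>>> {"name": "servo_tool", "arguments": {
  "steps": [
    [0,[-28,-29.2,3],[0,0,0]],
    [0,[-28,-29.2,3],[0,0,0]],
    [0,[-28,-29.2,3],[0,0,0]],
    [0,[-28,-29.2,3],[0,0,0]],
    [0,[-28,-29.2,3],[0,0,0]],
    [0,[-28,-29.2,3],[0,0,0]],
    [0,[-28,-29.2,3],[0,0,0]],
    [0,[-28,-29.2,3],[0,0,0]],
    [0,[-28,-29.2,3],[0,0,0]],
    [0,[-28,-29.2,3],[0,0,0]]
  ]
}}

```text
time_s: 3.1
ee_pos: [532.9, -175.7, 205.9]
ee_rot: [180.0, 0.0, 162.8]
force: [0.6, 0.7, 0.4]
gripper_width: 91.1
gripper_force: 0.0
```

>>> {"name": "servo_tool", "arguments": {
  "steps": [
    [0,[0,0,0],[0,0,0.122]],
    [0,[0,0,0],[0,0,0.122]],
    [0,[0,0,0],[0,0,0.122]],
    [0,[0,0,0],[0,0,0.122]],
    [0,[0,0,0],[0,0,0.122]],
    [0,[0,0,0],[0,0,0.122]],
    [0,[0,0,0],[0,0,0.122]],
    [0,[0,0,0],[0,0,0.122]],
    [0,[0,0,0],[0,0,0.122]],
    [0,[0,0,0],[0,0,0.122]]
  ]
}}

```text
time_s: 4.1
ee_pos: [532.4, -173.9, 205.9]
ee_rot: [180.0, -0.0, 92.6]
force: [0.0, 0.1, -0.1]
gripper_width: 91.0
gripper_force: 0.0
```

>>> {"name": "servo_tool", "arguments": {
  "steps": [
    [0,[-1,-1.4,10],[0,0,0]],
    [0,[0,0,12],[0,0,0]],
    [0,[0,0,12],[0,0,0]],
    [0,[0,0,12],[0,0,0]],
    [0,[0,0,12],[0,0,0]],
    [0,[0,0,6],[0,0,0]],
    [0,[0,0,4],[0,0,0]],
    [0,[0,0,0],[0,0,0]],
    [180,[0,0,0],[0,0,0]],
    [190,[0,0,0],[0,0,0]]
  ]
}}

```text
time_s: 5.1
ee_pos: [531.4, -175.1, 138.5]
ee_rot: [179.9, 0.0, 92.9]
force: [-0.2, -0.0, -0.3]
gripper_width: 77.7
gripper_force: 0.0
```

>>> {"name": "servo_tool", "arguments": {
  "steps": [
    [255,[0,0,0],[0,0,0]],
    [255,[0,0,0],[0,0,0]],
    [255,[0,0,0],[0,0,0]],
    [255,[0,0,0],[0,0,0]],
    [255,[0,0,0],[0,0,0]],
    [255,[0,0,0],[0,0,0]],
    [255,[0,0,0],[0,0,0]],
    [255,[0,0,0],[0,0,0]],
    [255,[0,0,0],[0,0,0]],
    [255,[0,0,0],[0,0,0]]
  ]
}}

```text
time_s: 6.1
ee_pos: [531.1, -175.0, 137.9]
ee_rot: [180.0, -0.0, 92.9]
force: [-0.0, -0.4, -0.1]
gripper_width: 11.5
gripper_force: 30.0
```

>>> {"name": "servo_tool", "arguments": {
  "steps": [
    [255,[0,0,0],[0,0,0.14]],
    [255,[0,0,0],[0,0,0.14]],
    [255,[0,0,0],[0,0,0.14]],
    [255,[0,0,0],[0,0,0.14]],
    [255,[0,0,0],[0,0,0.14]],
    [255,[0,0,0],[0,0,0.14]],
    [255,[0,0,0],[0,0,0.14]],
    [255,[0,0,0],[0,0,0.14]],
    [255,[0,0,0],[0,0,0.14]],
    [255,[0,0,0],[0,0,0.14]]
  ]
}}

```text
time_s: 7.1
ee_pos: [531.5, -174.9, 137.9]
ee_rot: [180.0, -0.1, 12.4]
force: [1.5, -0.4, -0.9]
gripper_width: 11.4
gripper_force: 30.0
```

>>> {"name": "servo_tool", "arguments": {
  "steps": [
    [255,[0,0,0],[0,0,0.1]],
    [255,[0,0,0],[0,0,0.071]],
    [255,[0,0,0],[0,0,0]],
    [255,[0,0,0],[0,0,0]],
    [255,[0,0,0],[0,0,0]],
    [255,[0,0,0],[0,0,0]],
    [255,[0,0,0],[0,0,0]],
    [255,[0,0,0],[0,0,0]],
    [255,[0,0,0],[0,0,0]],
    [255,[0,0,0],[0,0,0]]
  ]
}}

```text
time_s: 8.1
ee_pos: [531.0, -175.0, 137.9]
ee_rot: [-180.0, 0.0, 2.9]
force: [1.8, 0.7, -0.6]
gripper_width: 11.6
gripper_force: 30.0
```

```bash
python3 -c "
from h import *
s=state();print(s['torque'],s['ee_rot'],s['gripper_width'],s['force'])"
```

```text
[ 0.21811756 -0.02014886 -0.01142028] [-1.79990673e+02  1.13072286e-03  2.90969967e+00] 11.634372755539983 [ 1.80652929  0.71910533 -0.59924898]
```

>>> {"name": "servo_tool", "arguments": {
  "steps": [
    [0,[0,0,0],[0,0,0]],
    [0,[0,0,0],[0,0,0]],
    [0,[0,0,0],[0,0,0]],
    [0,[0,0,-10],[0,0,0]],
    [0,[0,0,-20],[0,0,0]],
    [0,[-20,0,0],[0,0,0]],
    [0,[-27,0,0],[0,0,0]],
    [0,[0,0,0],[0,0,0]],
    [0,[0,0,10],[0,0,0]],
    [0,[0,0,10],[0,0,0]]
  ]
}}

```text
time_s: 9.1
ee_pos: [485.1, -177.7, 147.8]
ee_rot: [180.0, -0.1, 2.9]
force: [-0.2, 0.3, 0.5]
gripper_width: 89.0
gripper_force: 0.0
```

>>> {"name": "servo_tool", "arguments": {
  "steps": [
    [0,[0,0,12],[0,0,0]],
    [0,[0,0,12],[0,0,0]],
    [0,[0,0,8],[0,0,0]],
    [0,[0,0,5],[0,0,0]],
    [255,[0,0,0],[0,0,0]],
    [255,[0,0,0],[0,0,0]],
    [255,[0,0,0],[0,0,0]],
    [255,[0,0,0],[0,0,0]],
    [255,[0,0,0],[0,0,0]],
    [255,[0,0,0],[0,0,0]]
  ]
}}

```text
time_s: 10.1
ee_pos: [484.2, -177.5, 111.2]
ee_rot: [180.0, -0.0, 2.9]
force: [0.2, -0.0, -0.3]
gripper_width: 45.8
gripper_force: 0.0
```

>>> {"name": "servo_tool", "arguments": {
  "steps": [
    [255,[0,0,0],[0,0,0]],
    [255,[0,0,0],[0,0,0]],
    [255,[0,0,0],[0,0,0]],
    [255,[0,0,0],[0,0,0]],
    [255,[-1,0,0],[0,0,0]],
    [255,[-1,0,0],[0,0,0]],
    [255,[-1,0,0],[0,0,0]],
    [255,[-1,0,0],[0,0,0]],
    [255,[0,0,0],[0,0,0]],
    [255,[0,0,0],[0,0,0]]
  ]
}}

```text
time_s: 11.1
ee_pos: [480.2, -177.7, 111.1]
ee_rot: [180.0, -0.0, 2.9]
force: [1.7, -0.5, 1.3]
gripper_width: 41.4
gripper_force: 30.0
```

Moved 4 mm with only 1.7 N of force, so it is unlocked and sliding. I'm pulling it to the stop.

>>> {"name": "servo_tool", "arguments": {
  "steps": [
    [255,[-3,0,0],[0,0,0]],
    [255,[-3,0,0],[0,0,0]],
    [255,[-3,0,0],[0,0,0]],
    [255,[-3,0,0],[0,0,0]],
    [255,[-3,0,0],[0,0,0]],
    [255,[-3,0,0],[0,0,0]],
    [255,[-2,0,0],[0,0,0]],
    [255,[-1,0,0],[0,0,0]],
    [255,[0,0,0],[0,0,0]],
    [255,[0,0,0],[0,0,0]]
  ]
}}

```text
time_s: 12.1
ee_pos: [459.1, -178.8, 110.9]
ee_rot: [180.0, 0.0, 2.9]
force: [1.6, -0.5, 1.4]
gripper_width: 40.9
gripper_force: 30.0
```

>>> {"name": "servo_tool", "arguments": {
  "steps": [
    [255,[-0.5,0,0],[0,0,0]],
    [255,[-0.5,0,0],[0,0,0]],
    [255,[-0.5,0,0],[0,0,0]],
    [255,[-0.5,0,0],[0,0,0]],
    [255,[0,0,0],[0,0,0]],
    [255,[0,0,0],[0,0,0]],
    [255,[0,0,0],[0,0,0]],
    [255,[0,0,0],[0,0,0]],
    [255,[0,0,0],[0,0,0]],
    [255,[0,0,0],[0,0,0]]
  ]
}}

```text
time_s: 13.1
ee_pos: [458.9, -178.9, 111.1]
ee_rot: [180.0, -0.2, 2.9]
force: [7.4, -0.4, -1.8]
gripper_width: 40.9
gripper_force: 30.0
```

>>> {"name": "servo_tool", "arguments": {
  "steps": [
    [255,[1.5,0,0],[0,0,0]],
    [255,[0,0,0],[0,0,0]],
    [0,[0,0,0],[0,0,0]],
    [0,[0,0,0],[0,0,0]],
    [0,[0,0,0],[0,0,0]],
    [0,[0,0,0],[0,0,0]],
    [0,[0,0,-15],[0,0,0]],
    [0,[0,0,-25],[0,0,0]],
    [0,[16,0,-10],[0,0,0]],
    [0,[25,0,0],[0,0,0]]
  ]
}}

```text
time_s: 14.1
ee_pos: [499.7, -176.9, 162.8]
ee_rot: [179.9, -0.1, 2.9]
force: [0.5, -0.6, 0.6]
gripper_width: 91.1
gripper_force: 0.0
```

>>> {"name": "servo_tool", "arguments": {
  "steps": [
    [0,[25,0,0],[0,0,0]],
    [0,[0,0,0],[0,0,0]],
    [0,[0,0,15],[0,0,0]],
    [0,[0,0,15],[0,0,0]],
    [0,[0,0,10],[0,0,0]],
    [0,[0,0,6],[0,0,0]],
    [0,[0,0,3.5],[0,0,0]],
    [0,[0,0,0],[0,0,0]],
    [0,[0,0,0],[0,0,0]],
    [0,[0,0,0],[0,0,0]]
  ]
}}

```text
time_s: 15.1
ee_pos: [524.8, -175.5, 112.0]
ee_rot: [180.0, -0.1, 2.9]
force: [0.1, -0.3, -0.1]
gripper_width: 91.3
gripper_force: 0.0
```

```bash
python3 - <<'E'
from h import *
s=state();print(s['force'],s['ee_pos'])
a=cams.grab_frame("top")["color"][175:245,335:415,::-1];b=cams.grab_frame("side")["color"][150:210,280:360,::-1]
r=lambda i:cv2.resize(i,(480,360),interpolation=cv2.INTER_CUBIC)
cv2.imwrite("pics/c2.png",cv2.hconcat([cv2.resize(a,(400,350),interpolation=cv2.INTER_CUBIC),cv2.resize(b,(400,350),interpolation=cv2.INTER_CUBIC)]))
E
```

```text
[ 0.0751897  -0.32784572 -0.11208027] [ 524.84101788 -175.4896668   111.97875874]
```

View pics/c2.png

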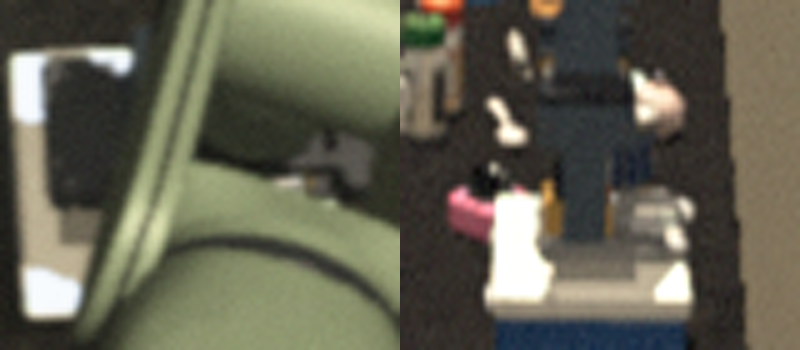

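The top view is hidden by the arm. The side view (right half) shows the finger in front of the brass case at about (580,190) and the shackle drawn out to the right at about (655,210). I'm gripping the case.

>>> {"name": "servo_tool", "arguments": {
  "steps": [
    [255,[0,0,0],[0,0,0]],
    [255,[0,0,0],[0,0,0]],
    [255,[0,0,0],[0,0,0]],
    [255,[0,0,0],[0,0,0]],
    [255,[0,0,0],[0,0,0]],
    [255,[0,0,0],[0,0,0]],
    [255,[0,0,0],[0,0,0]],
    [255,[0,0,0],[0,0,0]],
    [255,[0,0,0],[0,0,0]],
    [255,[0,0,0],[0,0,0]]
  ],
  "squeeze": 40
}}

```text
time_s: 16.2
ee_pos: [524.5, -175.4, 111.4]
ee_rot: [-180.0, -0.0, 2.9]
force: [-0.3, -1.1, -0.6]
gripper_width: 55.8
gripper_force: 40.0
```

>>> {"name": "servo_tool", "arguments": {
  "steps": [
    [255,[0,0,-1],[0,0,0]],
    [255,[0,0,-1],[0,0,0]],
    [255,[0,0,-1],[0,0,0]],
    [255,[0,0,-2],[0,0,0]],
    [255,[0,0,-2],[0,0,0]],
    [255,[0,0,-2],[0,0,0]],
    [255,[0,0,-2],[0,0,0]],
    [255,[0,0,-2],[0,0,0]],
    [255,[0,0,0],[0,0,0]],
    [255,[0,0,0],[0,0,0]]
  ]
}}

```text
time_s: 17.2
ee_pos: [524.5, -175.3, 124.5]
ee_rot: [-180.0, 0.0, 2.9]
force: [-0.6, -0.3, -1.7]
gripper_width: 55.4
gripper_force: 40.0
```

>>> {"name": "servo_tool", "arguments": {
  "steps": [
    [255,[0,0,-5],[0,0,0]],
    [255,[0,0,-10],[0,0,0]],
    [255,[0,0,-15],[0,0,0]],
    [255,[0,0,-20],[0,0,0]],
    [255,[0,0,-20],[0,0,0]],
    [255,[0,0,-20],[0,0,0]],
    [255,[0,0,-20],[0,0,0]],
    [255,[0,0,-15],[0,0,0]],
    [255,[0,0,-10],[0,0,0]],
    [255,[0,0,-5],[0,0,0]]
  ]
}}

```text
time_s: 18.2
ee_pos: [524.8, -175.5, 265.8]
ee_rot: [180.0, -0.1, 2.9]
force: [0.6, -0.4, -2.1]
gripper_width: 55.7
gripper_force: 40.0
```

>>> {"name": "servo_tool", "arguments": {
  "steps": [
    [255,[0,0,0],[0,0,0]],
    [255,[0,0,0],[0,0,0]],
    [255,[0,0,0],[0,0,0]],
    [255,[0,0,0],[0,0,0]],
    [255,[0,0,0],[0,0,0]],
    [255,[0,0,0],[0,0,0]],
    [255,[0,0,0],[0,0,0]],
    [255,[0,0,0],[0,0,0]],
    [255,[0,0,0],[0,0,0]],
    [255,[0,0,0],[0,0,0]]
  ]
}}

```text
time_s: 19.2
ee_pos: [524.5, -175.4, 264.5]
ee_rot: [-180.0, -0.0, 2.9]
force: [0.2, 0.1, -2.3]
gripper_width: 55.5
gripper_force: 40.0
```

```bash
python3 - <<'E'
from h import *
s=state();print(s['force'],s['ee_pos'],s['gripper_width'],s['gripper_force'])
b=cams.grab_frame("side")["color"][120:220,260:380,::-1]
cv2.imwrite("pics/c3.png",cv2.resize(b,(720,600),interpolation=cv2.INTER_CUBIC))
E
```

```text
[ 0.24830704  0.07280267 -2.31554962] [ 524.53053232 -175.37129452  264.47919495] 55.49052963951762 39.99679684638977
```

View pics/c3.png

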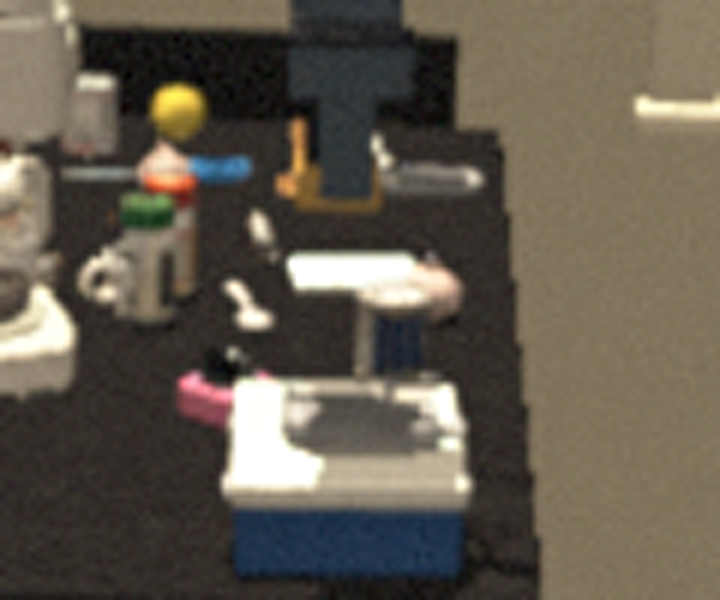

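The side view shows the brass case held level under the fingers at about (340,190), with the open shackle out to the right, ending at about (483,180). The box below is empty. I'm handing in.

```bash
python3 -c "
from h import *
print(ticket.job_done())"
```

```text
the job is handed in; nothing more can be done
None
```

The padlock is unlocked with its shackle drawn out to the stop, and the arm is holding it level, dial up, about 15 cm above where it lay. I handed the job in about 19 s into the run; no verdict came back.

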